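# Close the toymaker's case without a bang

## Robot

A 6-joint arm with a two-finger parallel gripper is mounted at the origin on the work surface. World frame = base frame: x ahead of the robot, y to its left, z up, the work surface at z = 0. Lengths are in m, angles in degrees, forces in N, time in s.
With the tool pointing down it reaches from about 0.35 to 0.925 m from the base axis. Payload 6.4 kg.
Tool frame: the origin (TCP) lies midway between the tips of the shut fingers; the grasp point (between the pads) lies 19 mm behind it; z points along the fingers, y is the line along which they close (so a half turn about z gives the same grasp; the last joint's range is limited). The gripper opens to 94 mm and grips with 3 to 60 N. Pads are 16 mm wide; open, the fingers measure 119 mm over their backs; the gripper's body (75 mm by 177 mm) begins 78 mm behind the grasp point.
Start: joints at [67.26, 14.043, 89.255, -0, 76.702, -9.975], TCP at [0.144, 0.634, 0.205] pointing down, gripper open.
Joint ranges: [-179.41, 179.41], [-58.25, 129.5], [7.25, 145.43], [-54.29, 234.29], [11.92, 165.04], [-157.13, 157.13]. Speed limits (degrees/s): [147.25, 147.25, 180, 180, 180, 180].

## Interface

Orientations are given as a 3x3 rotation matrix whose columns are the frame's x, y, z axes.
In Python, from station import robot gives the robot as it stands.
- The arm moves only by the tool apply_moves, never from a script. Its argument "commands" is one flat list of numbers, 7 for each row, row after row: the turn, a rotation vector about the tool's x, y, z in rad, then the shift along the tool's x, y, z in m, then the opening, from 0 (shut) to 1 (fully open). A call has 1 to 10 rows; each row is the pose to reach, as a shift and turn from the pose commanded when the call began, along the tool's axes at that moment; what a row does not reach only later rows make up. A row lasts 1/10 s, in which the tool goes at most 50 mm and 8.59 degrees, less where a joint would pass 70% of its speed; a pose out of reach is approached as far as the arm can. A call with a gripper value outside its range is refused whole. The fingers move at their own pace and stop on an object; "newtons" is the grip in N (left out, the last holds). Time passes only in rows, so rows that repeat a pose let the fingers close. It gives the time, the measured TCP pose, the force, the opening and the grip force at its end, in the units of the state.
- robot.state(): the state, without advancing time (a new reading comes with each control period).
- robot.capture(name): name is "scene" or "top" or "wrist"; returns a dict with "frame" (420x560x3 uint8, blue, green, red), "fx", "fy", "cx", "cy" (pixels), "origin" and "attitude" of the camera in the world; the wrist camera has in their place "tool_from_camera" (4x4, takes a point from camera to tool coordinates, whose origin is the TCP and whose axes are the flange's). Camera axes: x right, y down, z forward; pixel columns grow to the right and rows downward; lengths in m; the calibration is good to about 2 mm. A picture is of the moment at which its call begins: read the wrist's pose just before it. There is no depth.
- robot.close_job(): hands the job in; it is judged then, once.
The state is a dict: "clock": time; "joint_positions": joint angles; "qvel": joint speeds; "tau": joint torques, N m; "eef_pos": TCP position; "ee_rot": TCP orientation; "force": force on the tool from outside, world axes, zero at the start; "moment": the same for the moment, N m; "gripper_width": finger opening in m; "finger_force": force on a finger pad.
Only numpy, scipy, OpenCV 4.12 (cv2) and the standard library are available. Lean on these libraries where they do the work, as an engineer would, in place of code of your own. Each camera call takes 0.05 s, during which the arm holds its last target. There are 200 camera calls.

## Task

Close the wooden case: with a finger, tip its open lid forward from behind until it falls, catch the falling lid on the side of a finger, and lower it slowly on that finger until it is fully shut, the front edge moving at less than 10 cm a second over the last third of the way. Do not grip the lid or force it, and leave everything else on the bench where it is.

Things in the scene. Friction and masses are not known exactly. Their poses are not given: they have to be found in the camera images.
- case: open-topped wooden case screwed to the bench, 140 mm deep (its x) by 200 mm wide (its y), 80 mm high, a compartment of drill bits and one of toy wheels inside, all below its rim. Origin: centre of its underside, on the bench; x points from its front (robot side) to its hinged back, y along the hinge, z up.
- case_hinge (a point): middle of the lid's hinge axis, which runs along the case's y, at the top of the case's back: 70 mm behind the case's origin along its x and 80 mm above the bench. The axis lies in the lid's underside plane. Same axes as the case.
- lid (a joint): angle of the lid. 0 = shut, flat on the rim; 1.57 = upright; stop at 1.8, leaning back. It starts leaning back (1.64 to 1.8). Hinge friction holds it only near upright: tipped forward to somewhere between about 1.46 and 1.38 it starts to fall, and left alone it slams at 1.6 to 3 rad/s.
- lid_lip (a point): middle of the lid's free (front) edge, at its underside; moves with the lid; x along the lid to the hinge, z out of its top face. The lid is a flat wooden board, 170 mm from hinge axis to this edge, 212 mm wide, 8 mm thick, about 0.25 kg. Shut, this edge overhangs the front of the case by 30 mm, with free space below.
- glue: bystander: yellow glue bottle, 52 mm across, 150 mm tall, standing; origin under its centre
- bowl: bystander: turned wooden bowl, 100 mm across, 55 mm high; origin under its centre
- wheel0: bystander: loose wooden toy wheel lying flat, 38 mm across, 14 mm thick; origin under its centre
- wheel1: bystander: second loose wooden toy wheel, same size; origin under its centre
- truck: bystander: wooden toy truck, 130 mm long (its y), 76 mm wide over the wheels, 82 mm high, on its wheels; origin under its centre
- block: bystander: loose hardwood block 35 x 60 x 45 mm high; origin under its centre
- awl: bystander: screwdriver with a 100 mm handle, lying on the bench away from the case, along its own x

How it is judged (in metres and radians):
On the way, in this order (a step that is already met when the one before it is completed fails the run):
1. the lid has been tipped forward past upright (value of joint lid below 1.5 rad), for 0.05 s.
2. the lid has been caught: held part-way down (0.3 to 1.25 rad) on the fingers (value of joint lid between 0.3 and 1.25 rad and velocity of joint lid above -0.65 rad/s and contact force between the fingers and lid above 0.2 N), for 0.2 s.
At the end, for the whole second after the job is handed in: The lid is fully shut (within 0.03 rad, 5 mm at the front edge) and at rest, the robot clear of it, the bystanders within 20 mm of where they stood (distance of each of glue, bowl, wheel0, wheel1, truck, block, awl from where it was at the start of the episode below 0.02 m and value of joint lid below 0.03 rad and velocity of joint lid between -0.05 and 0.05 rad/s); the robot touches nothing.
It fails at once if the lid comes down hard: in its last third (below 0.5 rad) it falls faster than 0.65 rad/s (11 cm/s at the front edge) (value of joint lid below 0.5 rad and velocity of joint lid below -0.65 rad/s).
It fails at once if the lid or case is gripped or forced: more than 15 N (contact force between any of the fingers, the arm and case above 15 N).
It fails at once if a bystander is moved by more than 20 mm (distance of any of glue, bowl, wheel0, wheel1, truck, block, awl from where it was at the start of the episode above 0.02 m).
It also fails if it takes over 48 s, if anything falls off the work surface, if the arm or the gripper's body presses on something with over 40 N, if the wrist force passes 120 N, or if a joint passes its speed limit or range.

## Working session

There is one attempt and no reset: what is moved stays moved. The work goes in short steps, Python scripts to look and compute and a tool call to move; the robot and the scene stay as the last step left them, time stands still between calls to the robot, and variables do not carry over. Pictures are saved under pics/ and viewed, at most 12 in all, crops included, and the job is handed in when it is done.

Besides the shell and the picture viewer there is one more tool, called by a JSON object that holds its "name" and its "arguments". apply_moves: Moves the arm, as the interface text tells. Its arguments: {"type":"object","properties":{"commands":{"type":"array","items":{"type":"number"}},"newtons":{"type":"number"}},"required":["commands"]}

```bash
mkdir -p pics
cat > h.py <<'E'
import numpy as np, cv2
from station import robot
def save(n,f):
    c=robot.capture(n); cv2.imwrite(f'pics/{f}.png',c['frame']); np.savez(f'pics/{f}.npz',**c); return c
def ray(c,u,v):
    d=np.array(c['attitude'])@np.array([(u-c['cx'])/c['fx'],(v-c['cy'])/c['fy'],1.]); return np.array(c['origin']),d/np.linalg.norm(d)
def plane(c,u,v,z):
    o,d=ray(c,u,v); return o+d*(z-o[2])/d[2]
E
python3 - <<'E'
from h import *
for n in('scene','top'):
    c=save(n,n+'0'); print(n,c['fx'],np.round(c['origin'],3),np.round(c['attitude'],3).tolist())
s=robot.state(); print(s['eef_pos'],s['ee_rot'],s['clock'],s['force'],s['gripper_width'])
E
```

```text
scene 404.56590872400585 [ 1.172 -0.041  1.22 ] [[0.069, 0.869, -0.49], [0.998, -0.066, 0.023], [-0.012, -0.49, -0.872]]
top 476.7510278236026 [ 0.438 -0.009  1.235] [[0.005, -0.996, 0.091], [-1.0, -0.003, 0.026], [-0.025, -0.091, -0.996]]
[0.143414   0.63345147 0.20450871] [[-9.75287095e-01  2.20940522e-01 -6.06211298e-04]
 [ 2.20941205e-01  9.75285949e-01 -1.51713961e-03]
 [ 2.56031744e-04 -1.61358374e-03 -9.99998665e-01]] 0.1 [0.71488343 1.61540479 0.82189379] 0.09415531637386432
```

View pics/scene0.png

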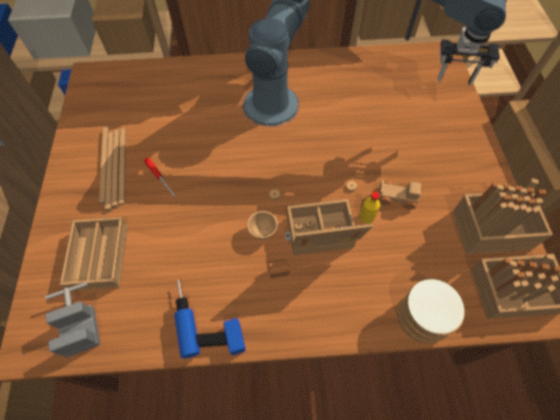

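View pics/top0.png

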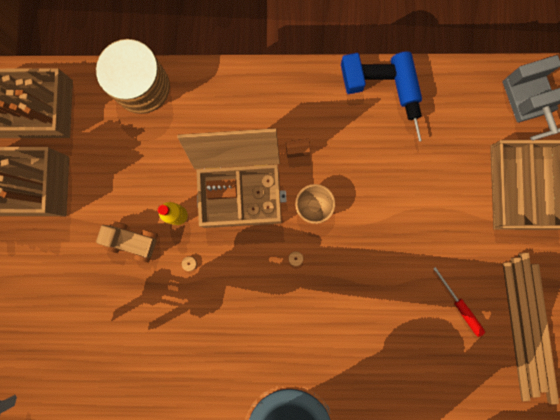

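The scene picture shows the case at about (325,222), and the top one at (240,193). The lid stands behind it with its top edge at about (183..278, 132). The bowl is at the right (315,204), the block at (297,148), and the glue bottle at the left (172,214). I'll zoom in on both views.

Run:
```python
import cv2
a=cv2.imread('pics/top0.png')[110:280,85:345]; cv2.imwrite('pics/topc.png',cv2.resize(a,None,fx=3,fy=3,interpolation=cv2.INTER_CUBIC))
a=cv2.imread('pics/scene0.png')[170:290,230:430]; cv2.imwrite('pics/scc.png',cv2.resize(a,None,fx=4,fy=4,interpolation=cv2.INTER_CUBIC))
```

```text
(no output)
```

View pics/topc.png

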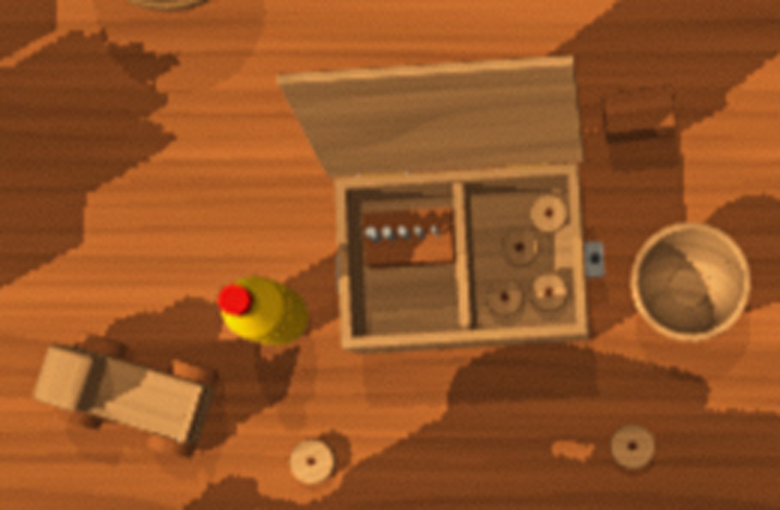

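View pics/scc.png

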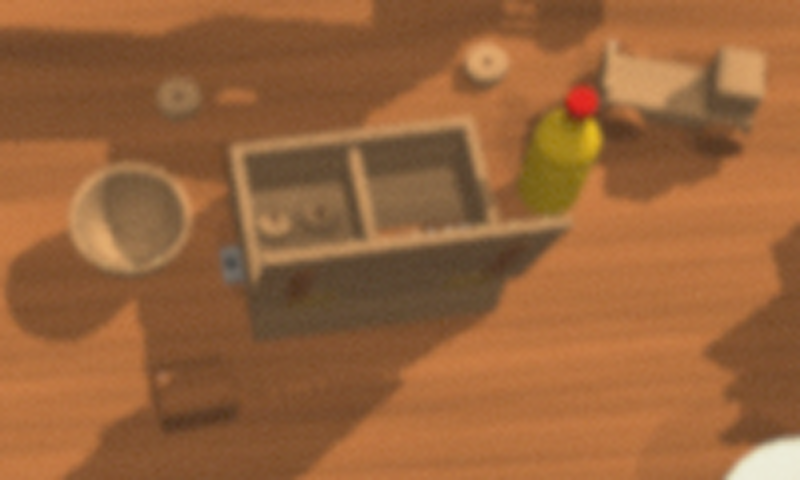

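The top crop shows the rim corners at crop pixels FL(345,348), FR(587,337), BL(338,180) and BR(578,167). The lid's free edge runs (282,76)–(573,58). In the scene crop the lid edge runs (570,222)–(258,262), with rim front corners at (470,121) and (233,147).

Run:
```python
from h import *
t=dict(np.load('pics/top0.npz')); s=dict(np.load('pics/scene0.npz'))
T=lambda u,v:(85+u/3-.33,110+v/3-.33); S=lambda u,v:(230+u/4-.4,170+v/4-.4)
for n,p in dict(FL=(345,348),FR=(587,337),BL=(338,180),BR=(578,167)).items(): print(n,plane(t,*T(*p),.08).round(3))
for n,p in dict(FL=(470,121),FR=(233,147)).items(): print('s',n,plane(s,*S(*p),.08).round(3))
def tri(a,b):
    o1,d1=ray(t,*T(*a));o2,d2=ray(s,*S(*b))
    k=np.linalg.lstsq(np.c_[d1,-d2],o2-o1,rcond=None)[0]; p,q=o1+k[0]*d1,o2+k[1]*d2; return ((p+q)/2).round(4),np.linalg.norm(p-q).round(4)
print('lidL',tri((282,76),(570,220)),'lidR',tri((573,58),(256,262)))
print('block',plane(t,*T(637,110),.045).round(3),plane(t,*T(603,95),.045).round(3),plane(t,*T(672,130),.0).round(3))
print('bowl',plane(t,*T(691,281),.055).round(3),'glue',plane(t,*T(235,299),.15).round(3),
 'truckends',plane(t,*T(40,372),.08).round(3),plane(t,*T(200,415),.05).round(3),'wheel',plane(t,*T(312,462),.014),plane(t,*T(632,447),.014))
print('latch', plane(t,*T(595,258),.06).round(3))
```

```text
FL [0.511 0.221 0.08 ]
FR [0.52  0.024 0.08 ]
BL [0.649 0.23  0.08 ]
BR [0.66  0.032 0.08 ]
s FL [0.515 0.222 0.08 ]
s FR [0.524 0.027 0.08 ]
lidL (array([0.6931, 0.2373, 0.2473]), np.float64(0.0015)) lidR (array([0.7066, 0.0277, 0.2436]), np.float64(0.0054))
block [ 0.716 -0.016  0.045] [0.728 0.013 0.045] [ 0.708 -0.047  0.   ]
bowl [ 0.569 -0.061  0.055] glue [0.544 0.293 0.15 ] truckends [0.49  0.471 0.08 ] [0.456 0.347 0.05 ] wheel [0.41736858 0.26021388 0.014     ] [ 0.43158841 -0.01280048  0.014     ]
latch [0.587 0.018 0.06 ]
```

```bash
cat >> h.py <<'E'
from scipy.spatial.transform import Rotation as Ro
H=np.array([.656,.1305,.08]); cx=np.array([.99895,.0458,0]); cy=np.array([-.0458,.99895,0]); ez=np.array([0,0,1.])
def pose(th=45,):
    t=np.radians(th); z=np.cos(t)*cx-np.sin(t)*ez; n=np.sin(t)*cx+np.cos(t)*ez
    return np.c_[cy,n,z]
def tgt(a,b,h=0,th=45):  # lower inner tip (a,b) rel hinge, half opening h
    R=pose(th); return R,H+a*cx+b*ez+h*R[:,1]
def rel(R,p):
    s=robot.state(); R0=np.array(s['ee_rot']); 
    return np.round(Ro.from_matrix(R0.T@R).as_rotvec(),4),np.round(R0.T@(p-s['eef_pos']),4)
E
python3 - <<'E'
from h import *
print(rel(pose(),np.array([.48,.13,.36])))
E
```

```text
(array([-0.6706, -0.509 ,  1.2311]), array([-0.4395, -0.4169, -0.1549]))
```

{"name": "apply_moves", "arguments": {"commands": [0,0,0,0,0,-0.1,0.65,-0.67,-0.51,1.23,-0.44,-0.417,-0.155,0.65,-0.67,-0.51,1.23,-0.44,-0.417,-0.155,0.65,-0.67,-0.51,1.23,-0.44,-0.417,-0.155,0.65,-0.67,-0.51,1.23,-0.44,-0.417,-0.155,0.65,-0.67,-0.51,1.23,-0.44,-0.417,-0.155,0.65,-0.67,-0.51,1.23,-0.44,-0.417,-0.155,0.65,-0.67,-0.51,1.23,-0.44,-0.417,-0.155,0.65,-0.67,-0.51,1.23,-0.44,-0.417,-0.155,0.65,-0.67,-0.51,1.23,-0.44,-0.417,-0.155,0.65]}}

```text
clock: 1.1
eef_pos: [0.3904, 0.2637, 0.3324]
ee_rot: [[-0.159, 0.735, 0.659], [0.986, 0.147, 0.074], [-0.043, 0.662, -0.749]]
force: [0.3, 0.5, -0.7]
gripper_width: 0.0612
finger_force: 0.0
```

Run:
```python
from h import *
print(rel(pose(),np.array([.48,.13,.36]))); s=robot.state(); print(s['eef_pos'],s['joint_positions'],s['gripper_width'])
```

```text
(array([-0.0591, -0.0469,  0.112 ]), array([-0.1473,  0.0645,  0.0285]))
[0.3904363  0.26368674 0.33239818] [ 29.02487331 -40.45557412 128.91565701 -18.45308117  53.73144918
  24.82809362] 0.06120295317346059
```

{"name": "apply_moves", "arguments": {"commands": [-0.06,-0.047,0.112,-0.147,0.064,0.028,0.65,-0.06,-0.047,0.112,-0.147,0.064,0.028,0.65,-0.06,-0.047,0.112,-0.147,0.064,0.028,0.65,-0.06,-0.047,0.112,-0.147,0.064,0.028,0.65,-0.06,-0.047,0.112,-0.147,0.064,0.028,0.65,-0.06,-0.047,0.112,-0.147,0.064,0.028,0.65]}}

```text
clock: 1.7
eef_pos: [0.4792, 0.1324, 0.3592]
ee_rot: [[-0.05, 0.709, 0.704], [0.999, 0.037, 0.034], [-0.002, 0.705, -0.71]]
force: [0.4, 0.3, -0.1]
gripper_width: 0.061
finger_force: 0.0
```

Run:
```python
from h import *
print(rel(*tgt(-.149,.005,.03))); s=robot.state(); print(s['eef_pos'],s['joint_positions'],s['gripper_width'])
c=robot.capture('wrist'); print(np.round(c['tool_from_camera'],3).tolist()); save('top','top1');save('scene','scene1')
a=cv2.imread('pics/top1.png')[90:280,85:345];b=cv2.imread('pics/scene1.png')[140:290,230:430]
cv2.imwrite('pics/both1.png',np.vstack([cv2.resize(a,(400,292)),cv2.resize(b,(400,300))]))
```

```text
(array([-0.0034, -0.0015,  0.004 ]), array([-0.0097, -0.1437,  0.2138]))
[0.47923194 0.13241632 0.35919133] [  2.08819057 -42.89721967 128.57552996   0.60958909  49.52234908
  -1.00840739] 0.060966158535378075
[[-0.001, -0.966, -0.258, 0.076], [1.0, -0.001, -0.001, -0.001], [0.001, -0.258, 0.966, -0.179], [0.0, 0.0, 0.0, 1.0]]
```

View pics/both1.png

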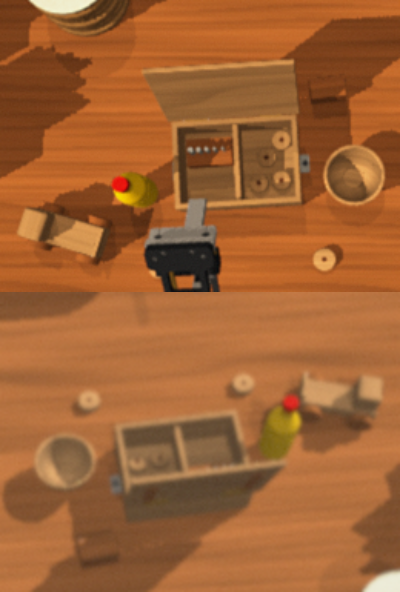

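The top view shows the gripper at about (180,240) of the picture, aligned with the case front and clear of glue and lid. Next I rehearse the low end pose slightly high.

{"name": "apply_moves", "arguments": {"commands": [0,0,0,-0.01,-0.12,0.19,0.65,0,0,0,-0.01,-0.12,0.19,0.65,0,0,0,-0.01,-0.12,0.19,0.65,0,0,0,-0.01,-0.12,0.19,0.65,0,0,0,-0.01,-0.12,0.19,0.65,0,0,0,-0.01,-0.12,0.19,0.65,0,0,0,-0.01,-0.13,0.19,0.65,0,0,0,-0.01,-0.13,0.19,0.65]}}

```text
clock: 2.65
eef_pos: [0.5215, 0.1248, 0.1345]
ee_rot: [[-0.052, 0.707, 0.706], [0.999, 0.038, 0.035], [-0.002, 0.706, -0.708]]
force: [-0.4, 0.2, -0.3]
gripper_width: 0.0615
finger_force: 0.0
```

Run:
```python
from h import *
print(rel(*tgt(-.149,.005,.03))); s=robot.state(); print(s['eef_pos'],s['joint_positions'],s['force'])
c=robot.capture('wrist'); cv2.imwrite('pics/w2.png',c['frame'])
save('top','top2')
a=cv2.imread('pics/top2.png')[90:280,85:345]
cv2.imwrite('pics/both2.png',np.vstack([cv2.resize(a,(400,292)),cv2.resize(c['frame'],(400,300))]))
```

```text
(array([-0.0009, -0.0027,  0.0056]), array([-0.0005, -0.0151,  0.0248]))
[0.52151601 0.12480677 0.13447454] [  0.4205742  -19.19100465 138.64092724   6.33819502  15.71865217
  -7.98282723] [-0.40822079  0.19762136 -0.26619808]
```

View pics/both2.png

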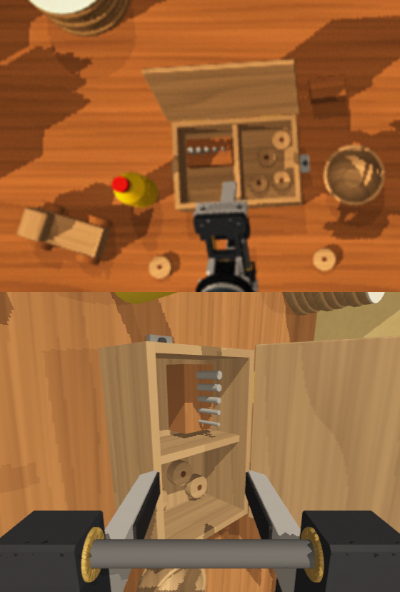

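The top view shows the gripper clear at the case front, between the wheels. The wrist view shows both fingers over the case with the lid behind. At 45° joint 5 is near its limit (15.7°), so I'll use a 60° tilt for everything.

Run:
```python
from h import *
print('up',rel(*tgt(-.04,.22,.0305,60)),tgt(-.04,.22,.0305,60)[1])
R,p=tgt(.011,.1245,.0305,60); print('from up',R.T@(p-tgt(-.04,.22,.0305,60)[1]),p)
```

```text
up (array([ 0.2633, -0.0014,  0.0054]), array([-0.001 ,  0.2118, -0.0418])) [0.64242804 0.12987775 0.31525   ]
from up [-4.93803118e-18 -3.58275995e-03  1.08205394e-01] [0.69337449 0.13221355 0.21975   ]
```

{"name": "apply_moves", "arguments": {"commands": [0,0,0,0,0.035,-0.035,0.65,0,0,0,0,0.07,-0.07,0.65,0.1,0,0,0,0.12,-0.08,0.65,0.263,0,0.005,-0.001,0.212,-0.042,0.65,0.263,0,0.005,-0.001,0.212,-0.042,0.65,0.263,0,0.005,-0.001,0.212,-0.042,0.65,0.263,0,0.005,-0.001,0.212,-0.042,0.65,0.263,0,0.005,-0.001,0.212,-0.042,0.65]}}

```text
clock: 3.55
eef_pos: [0.6411, 0.1295, 0.3126]
ee_rot: [[-0.046, 0.867, 0.496], [0.999, 0.04, 0.024], [0.001, 0.497, -0.868]]
force: [-0.4, -0.0, -0.8]
gripper_width: 0.0613
finger_force: 0.0
```

Run:
```python
from h import *
print(rel(*tgt(.011,.1245,.0305,60)),robot.state()['joint_positions'].round(1))
```

```text
(array([-0.0039, -0.0011, -0.0001]), array([ 0.0002, -0.0007,  0.1066])) [  1.2  -7.1 104.1   1.   53.3  -1.9]
```

{"name": "apply_moves", "arguments": {"commands": [0,0,0,0,0,0.02,0.65,0,0,0,0,0,0.04,0.65,0,0,0,0,0,0.06,0.65,0,0,0,0,0,0.08,0.65,0,0,0,0,0,0.095,0.65,0,0,0,0,0,0.106,0.65,0,0,0,0,0,0.106,0.65]}}

```text
clock: 4.25
eef_pos: [0.6941, 0.1318, 0.2192]
ee_rot: [[-0.046, 0.868, 0.494], [0.999, 0.04, 0.024], [0.001, 0.495, -0.869]]
force: [-0.8, 0.1, 1.0]
gripper_width: 0.0611
finger_force: 0.0
```

Run:
```python
from h import *
s=robot.state(); print(rel(*tgt(.011,.1245,.0305,60)),s['force'])
save('top','top3');save('scene','scene3');c=robot.capture('wrist')['frame']
a=cv2.imread('pics/top3.png')[90:280,145:345];b=cv2.imread('pics/scene3.png')[150:270,260:420]
cv2.imwrite('pics/both3.png',np.hstack([np.vstack([cv2.resize(a,(400,300)),cv2.resize(b,(400,300))]),np.vstack([cv2.resize(c,(400,300)),cv2.resize(c[100:320,140:420],(400,300))])]))
```

```text
(array([-0.006 , -0.001 , -0.0003]), array([ 0.0004, -0.0003, -0.0008])) [-0.78322562  0.11490155  0.99261054]
```

View pics/both3.png

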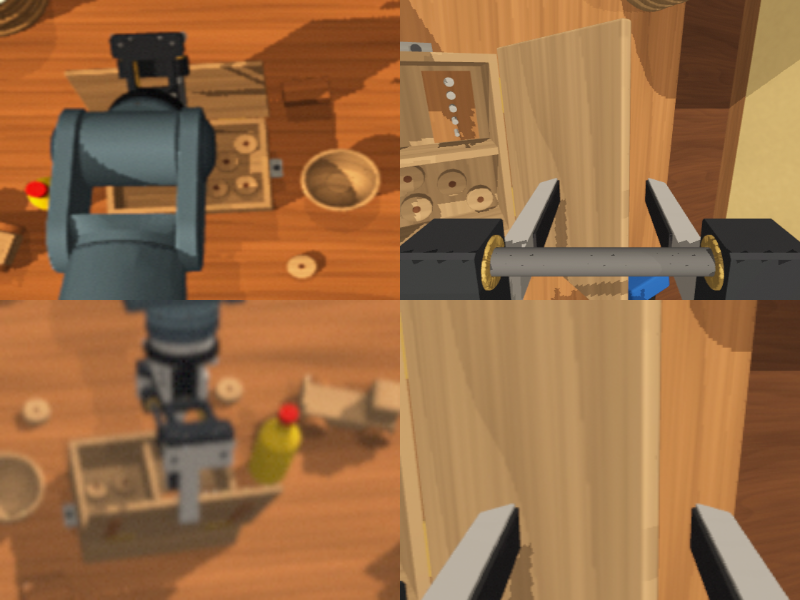

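The wrist view shows the lid's edge at about (628,100) in the picture, between the two fingers, with the right-hand (rear) finger behind it. I'll sweep toward the front.

{"name": "apply_moves", "arguments": {"commands": [0,0,0,0,-0.0052,-0.003,0.65,0,0,0,0,-0.0104,-0.006,0.65,0,0,0,0,-0.0156,-0.009,0.65,0,0,0,0,-0.0208,-0.012,0.65,0,0,0,0,-0.026,-0.015,0.65,0,0,0,0,-0.0312,-0.018,0.65,0,0,0,0,-0.0364,-0.021,0.65,0,0,0,0,-0.0416,-0.024,0.65,0,0,0,0,-0.0468,-0.027,0.65,0,0,0,0,-0.0494,-0.0285,0.65]}}

```text
clock: 5.4
eef_pos: [0.637, 0.1292, 0.2202]
ee_rot: [[-0.046, 0.868, 0.495], [0.999, 0.04, 0.024], [0.001, 0.495, -0.869]]
force: [0.8, -0.2, 1.0]
gripper_width: 0.0609
finger_force: 0.1
```

Run:
```python
from h import *
s=robot.state(); print(rel(*tgt(.011-.082,.1245,.0305,60)),s['force'])
c=robot.capture('wrist')['frame']; cv2.imwrite('pics/w4.png',c)
```

```text
(array([-0.0053, -0.0011, -0.0003]), array([ 0.0004, -0.0224, -0.0123])) [ 0.81622586 -0.23749292  1.03334969]
```

View pics/w4.png

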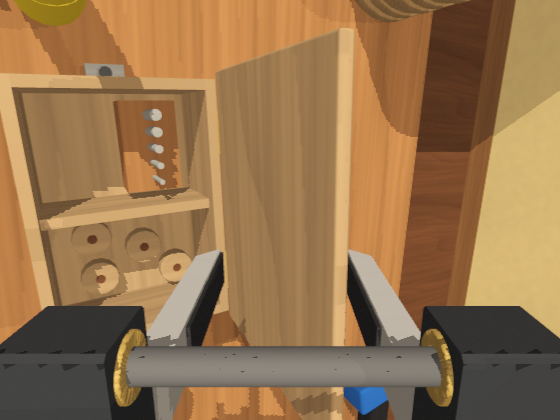

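The lid's edge at (347,200) is against the rear finger, near upright. I'll keep pushing slowly until it drops onto the front finger.

{"name": "apply_moves", "arguments": {"commands": [0,0,0,0,-0.004,-0.0024,0.65,0,0,0,0,-0.008,-0.0048,0.65,0,0,0,0,-0.012,-0.007,0.65,0,0,0,0,-0.016,-0.0092,0.65,0,0,0,0,-0.02,-0.0115,0.65,0,0,0,0,-0.022,-0.0125,0.65,0,0,0,0,-0.022,-0.0125,0.65,0,0,0,0,-0.022,-0.0125,0.65,0,0,0,0,-0.022,-0.0125,0.65,0,0,0,0,-0.022,-0.0125,0.65]}}

```text
clock: 6.45
eef_pos: [0.613, 0.128, 0.221]
ee_rot: [[-0.046, 0.867, 0.496], [0.999, 0.039, 0.024], [0.001, 0.497, -0.868]]
force: [0.7, -0.1, -0.4]
gripper_width: 0.0609
finger_force: 0.0
```

Run:
```python
from h import *
s=robot.state(); print(rel(*tgt(.011-.082,.1245,.0305,60)),s['force'])
c=robot.capture('wrist')['frame']; cv2.imwrite('pics/w5.png',c)
```

```text
(array([-0.0035, -0.001 , -0.0003]), array([ 0.0005, -0.0019,  0.0003])) [ 0.74111443 -0.09779646 -0.42454223]
```

View pics/w5.png

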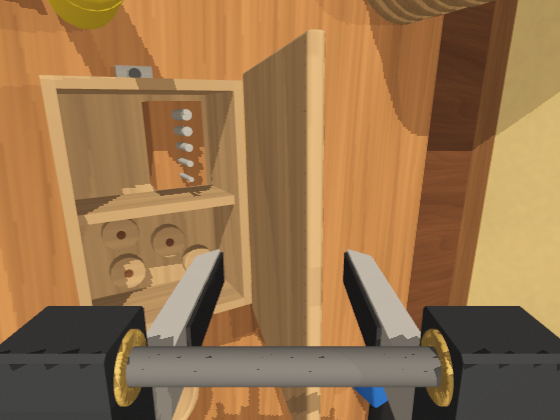

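The lid's edge is now at (315,200), away from the rear finger at (348,255), so it appears to be falling. I'll hold and watch the edge.

{"name": "apply_moves", "arguments": {"commands": [0,0,0,0,0,0,0.65,0,0,0,0,0,0,0.65,0,0,0,0,0,0,0.65]}}

```text
clock: 6.8
eef_pos: [0.6129, 0.128, 0.221]
ee_rot: [[-0.046, 0.867, 0.496], [0.999, 0.039, 0.024], [0.001, 0.497, -0.868]]
force: [0.4, -0.6, 0.0]
gripper_width: 0.0609
finger_force: 0.0
```

```bash
cat >> h.py <<'E'
def edge(f):  # column of lid edge on row 200: brightest step, print profile
    c=robot.capture('wrist')['frame']; cv2.imwrite(f'pics/{f}.png',c); g=cv2.GaussianBlur(c,(3,3),0)[200].astype(int).sum(1); return g[200:400:6]
E
python3 - <<'E'
from h import *
a=cv2.imread('pics/w5.png'); print(a[200].astype(int).sum(1)[200:400:6]); print(edge('w6')); s=robot.state(); print(s['force'],s['finger_force'],s['clock'])
E
```

```text
[496 496 493 494 492 493 374 483 301 288 300 285 271 297 299 282 285 290
 502 541 531 421 436 452 416 406 421 399 409 425 416 423 402 434]
[459 473 471 471 471 470 354 412 521 519 305 401 383 378 411 418 403 401
 370 409 391 401 416 429 397 385 401 381 387 401 397 404 384 411]
[0.40773372 0.26364391 1.14932011] 0.0 6.85
```

{"name": "apply_moves", "arguments": {"commands": [0,0,0,0,0,0,0.65,0,0,0,0,0,0,0.65,0,0,0,0,0,0,0.65,0,0,0,0,0,0,0.65,0,0,0,0,0,0,0.65,0,0,0,0,0,0,0.65]}}

```text
clock: 7.45
eef_pos: [0.6128, 0.128, 0.2209]
ee_rot: [[-0.046, 0.867, 0.496], [0.999, 0.039, 0.024], [0.001, 0.497, -0.868]]
force: [-0.4, -0.5, 0.3]
gripper_width: 0.061
finger_force: 0.5
```

Run:
```python
from h import *
print(edge('w7')); s=robot.state(); print(s['force'],s['finger_force'],s['clock'])
```

```text
[464 474 483 522 504 275 289 269 278 276 283 406 388 379 415 420 409 405
 373 413 395 405 419 433 401 389 406 386 391 406 403 410 389 414]
[-1.62803195 -0.58848774 -0.40039216] 0.4871608503162861 7.5
```

View pics/w7.png

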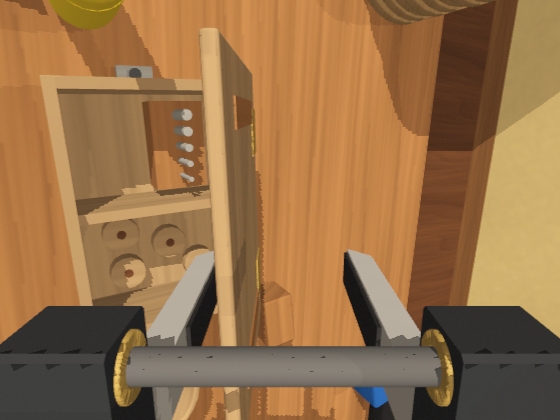

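The lid is caught: its edge (at 215–230) lies on the front finger, with 0.5 N on the pad and an angle of about 60°. I'll compute the lowering arc.

Run:
```python
from h import *
E=lambda f:.17*np.array([-np.cos(np.radians(f)),np.sin(np.radians(f))])
def d(f0,f1): a,b=E(f1)-E(f0); return round(.866*a+.5*b,4),round(.5*a-.866*b,4)
for f0,fs in((60,range(58,39,-2)),(40,range(38,19,-2)),(20,[18.5,17,15.5,14,12.5,11,9.5,8,7,6])): print(f0,[d(f0,f) for f in fs])
```

```text
60 [(np.float64(-0.0059), np.float64(0.0001)), (np.float64(-0.0119), np.float64(0.0004)), (np.float64(-0.0178), np.float64(0.0009)), (np.float64(-0.0237), np.float64(0.0017)), (np.float64(-0.0295), np.float64(0.0026)), (np.float64(-0.0353), np.float64(0.0037)), (np.float64(-0.0411), np.float64(0.005)), (np.float64(-0.0469), np.float64(0.0066)), (np.float64(-0.0525), np.float64(0.0083)), (np.float64(-0.0581), np.float64(0.0103))]
40 [(np.float64(-0.0055), np.float64(0.0021)), (np.float64(-0.011), np.float64(0.0044)), (np.float64(-0.0164), np.float64(0.007)), (np.float64(-0.0217), np.float64(0.0096)), (np.float64(-0.0269), np.float64(0.0125)), (np.float64(-0.0319), np.float64(0.0156)), (np.float64(-0.0369), np.float64(0.0188)), (np.float64(-0.0418), np.float64(0.0222)), (np.float64(-0.0465), np.float64(0.0258)), (np.float64(-0.0511), np.float64(0.0295))]
20 [(np.float64(-0.0034), np.float64(0.0029)), (np.float64(-0.0067), np.float64(0.0059)), (np.float64(-0.0099), np.float64(0.009)), (np.float64(-0.013), np.float64(0.0121)), (np.float64(-0.0161), np.float64(0.0154)), (np.float64(-0.019), np.float64(0.0187)), (np.float64(-0.0219), np.float64(0.0221)), (np.float64(-0.0247), np.float64(0.0256)), (np.float64(-0.0265), np.float64(0.0279)), (np.float64(-0.0283), np.float64(0.0303))]
```

{"name": "apply_moves", "arguments": {"commands": [0,0,0,0,-0.003,0,0.65,0,0,0,0,-0.008,0.0002,0.65,0,0,0,0,-0.0135,0.0005,0.65,0,0,0,0,-0.019,0.001,0.65,0,0,0,0,-0.025,0.002,0.65,0,0,0,0,-0.031,0.003,0.65,0,0,0,0,-0.037,0.004,0.65,0,0,0,0,-0.043,0.0055,0.65,0,0,0,0,-0.05,0.0075,0.65,0,0,0,0,-0.0565,0.01,0.65]}}

```text
clock: 8.5
eef_pos: [0.5683, 0.1261, 0.1837]
ee_rot: [[-0.046, 0.867, 0.496], [0.999, 0.039, 0.024], [0.001, 0.497, -0.868]]
force: [-1.6, -0.6, 0.3]
gripper_width: 0.0612
finger_force: 0.5
```

Run:
```python
from h import *
print(edge('w8')); s=robot.state(); print(s['force'],s['finger_force'],s['clock'],s['joint_positions'].round(1))
R,p=tgt(0,0,.0305,60); q=np.array(s['eef_pos'])-p; print('tip a,b',q@cx,q@ez)
```

```text
[374 381 438 466 466 348 345 335 351 379 358 368 341 333 329 340 362 366
 347 345 361 332 381 384 385 377 347 385 370 382 393 399 375 370]
[-1.84702069  0.43722171 -0.8283944 ] 0.6361196818761528 8.55 [  0.9 -10.9 121.3   1.4  40.   -2.6]
tip a,b -0.11540953111795586 0.08695776192403373
```

{"name": "apply_moves", "arguments": {"commands": [0,0,0,0,-0.005,0.002,0.65,0,0,0,0,-0.01,0.004,0.65,0,0,0,0,-0.015,0.0063,0.65,0,0,0,0,-0.02,0.0088,0.65,0,0,0,0,-0.025,0.0115,0.65,0,0,0,0,-0.03,0.0143,0.65,0,0,0,0,-0.0345,0.0172,0.65,0,0,0,0,-0.039,0.0202,0.65,0,0,0,0,-0.043,0.0232,0.65,0,0,0,0,-0.0465,0.0258,0.65]}}

```text
clock: 9.55
eef_pos: [0.5408, 0.1248, 0.138]
ee_rot: [[-0.046, 0.867, 0.496], [0.999, 0.04, 0.024], [0.001, 0.496, -0.868]]
force: [-3.4, -1.8, 0.7]
gripper_width: 0.0614
finger_force: 1.4
```

Run:
```python
from h import *
print(edge('w9')); s=robot.state(); print(s['force'],s['finger_force'],s['clock'],s['joint_positions'].round(1))
R,p=tgt(0,0,.0305,60); q=np.array(s['eef_pos'])-p; a,b=q@cx,q@ez; print('tip a,b',a,b)
u=np.roots([1,2*(-.5*a+.866*b),a*a+b*b-.0289]); print(u, [np.degrees(np.arctan2(b+.866*x,-(a-.5*x))) for x in u])
```

```text
[392 408 385 426 386 390 387 369 372 375 392 422 406 403 408 402 382 384
 368 362 376 355 400 402 408 406 400 392 386 402 398 368 352 350]
[-1.52189288 -1.02000983 -1.84993411] 0.9013998974114656 9.6 [  0.8 -11.2 126.7   1.7  34.8  -3. ]
tip a,b -0.1422146777802805 0.04198325519550089
[-0.24333641  0.02840673] [np.float64(-83.0578540736061), np.float64(23.05831418062557)]
```

{"name": "apply_moves", "arguments": {"commands": [0,0,0,0,-0.003,0.0025,0.65,0,0,0,0,-0.006,0.005,0.65,0,0,0,0,-0.009,0.0075,0.65,0,0,0,0,-0.012,0.0102,0.65,0,0,0,0,-0.015,0.013,0.65,0,0,0,0,-0.018,0.0158,0.65,0,0,0,0,-0.021,0.0188,0.65,0,0,0,0,-0.0238,0.0218,0.65,0,0,0,0,-0.0265,0.0248,0.65,0,0,0,0,-0.029,0.0278,0.65]}}

```text
clock: 10.6
eef_pos: [0.5299, 0.1243, 0.0998]
ee_rot: [[-0.046, 0.867, 0.496], [0.999, 0.039, 0.024], [0.001, 0.497, -0.868]]
force: [-3.0, -2.3, -0.3]
gripper_width: 0.0613
finger_force: 1.6
```

Run:
```python
from h import *
print(edge('w10')); s=robot.state(); print(s['force'],s['finger_force'],s['clock'],s['joint_positions'].round(1))
R,p=tgt(0,0,.0305,60); q=np.array(s['eef_pos'])-p; a,b=q@cx,q@ez; print('tip a,b',a,b)
u=np.roots([1,2*(-.5*a+.866*b),a*a+b*b-.0289]); print(u, [np.degrees(np.arctan2(b+.866*x,-(a-.5*x))) for x in u])
```

```text
[298 279 337 420 395 406 400 385 390 385 393 403 436 429 408 423 423 422
 407 394 401 383 376 375 393 373 376 411 418 412 422 421 424 396]
[-1.33583114 -0.81675901 -0.95997444] 0.8266614563763142 10.65 [  0.7  -8.8 129.3   2.   29.7  -3.3]
tip a,b -0.15297354651707948 0.003954922699197033
[-0.18885823  0.02903476] [np.float64(-69.85553635547188), np.float64(9.855900292868043)]
```

{"name": "apply_moves", "arguments": {"commands": [0,0,0,0,-0.0019,0.0024,0.65,0,0,0,0,-0.0037,0.0048,0.65,0,0,0,0,-0.0056,0.0072,0.65,0,0,0,0,-0.0074,0.0096,0.65,0,0,0,0,-0.0093,0.012,0.65,0,0,0,0,-0.0111,0.0144,0.65,0,0,0,0,-0.013,0.0168,0.65,0,0,0,0,-0.0148,0.0192,0.65,0,0,0,0,-0.0158,0.0205,0.65,0,0,0,0,-0.0168,0.0218,0.65]}}

```text
clock: 11.65
eef_pos: [0.5266, 0.1243, 0.0731]
ee_rot: [[-0.046, 0.866, 0.497], [0.999, 0.039, 0.024], [0.001, 0.498, -0.867]]
force: [0.3, -0.0, 0.1]
gripper_width: 0.0609
finger_force: 0.1
```

Run:
```python
from h import *
s=robot.state(); print(s['force'],s['finger_force'],s['clock'],s['joint_positions'].round(1))
R,p=tgt(0,0,.0305,60); q=np.array(s['eef_pos'])-p; a,b=q@cx,q@ez; print('tip a,b',a,b)
u=np.roots([1,2*(-.5*a+.866*b),a*a+b*b-.0289]); print(u, [np.degrees(np.arctan2(b+.866*x,-(a-.5*x))) for x in u])
edge('w11')
```

```text
[ 0.27056883 -0.00221081  0.10417866] 0.14985622954554856 11.65 [  0.7  -6.  130.3   2.3  25.9  -3.7]
tip a,b -0.15600692019302834 -0.022179896168130486
[-0.14555294  0.0279616 ] [np.float64(-60.685786040578236), np.float64(0.6858301727714631)]
```

Force has dropped to about zero, so the lid is essentially shut. The upper finger is close above the lid, so I'll open the fingers slowly, which takes both off it.

{"name": "apply_moves", "arguments": {"commands": [0,0,0,0,0,0,0.67,0,0,0,0,0,0,0.69,0,0,0,0,0,0,0.71,0,0,0,0,0,0,0.73,0,0,0,0,0,0,0.76,0,0,0,0,0,0,0.8,0,0,0,0,0,0,0.84,0,0,0,0,0,0,0.9,0,0,0,0,0,0,0.95,0,0,0,0,0,0,1]}}

```text
clock: 12.7
eef_pos: [0.5263, 0.1242, 0.0729]
ee_rot: [[-0.046, 0.867, 0.496], [0.999, 0.039, 0.024], [0.001, 0.497, -0.868]]
force: [0.9, 0.1, -0.5]
gripper_width: 0.0926
finger_force: 0.0
```

Run:
```python
from h import *
s=robot.state(); print(s['force'],s['finger_force'],s['clock']); edge('w12')
```

```text
[ 0.8617516   0.06125975 -0.4905941 ] 0.0 12.7
```

View pics/w12.png

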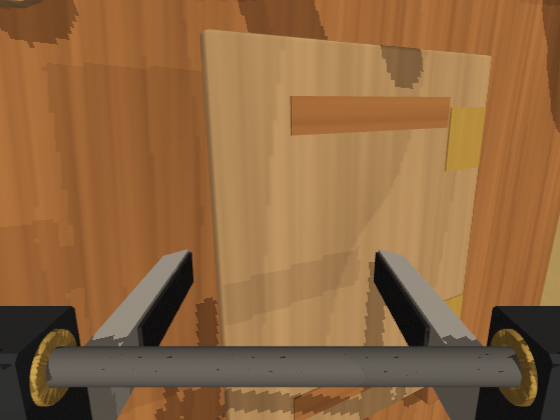

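The lid lies flat, with its front edge at (205–225, 30–400). The lower finger (190,255) is clear of the edge and the upper one (378,255) is above the board. I'll withdraw along the tool axis.

{"name": "apply_moves", "arguments": {"commands": [0,0,0,0,0,-0.01,1,0,0,0,0,0,-0.03,1,0,0,0,0,0,-0.05,1,0,0,0,0,0,-0.08,1,0,0,0,0,0,-0.11,1,0,0,0,0,0,-0.14,1,0,0,0,0,0,-0.15,1,0,0,0,0,0,-0.15,1,0,0,0,0,0,-0.15,1,0,0,0,0,0,-0.15,1]}}

```text
clock: 13.75
eef_pos: [0.4513, 0.1206, 0.2011]
ee_rot: [[-0.046, 0.869, 0.494], [0.999, 0.039, 0.024], [0.001, 0.494, -0.869]]
force: [-0.2, -0.1, 0.2]
gripper_width: 0.0938
finger_force: 0.0
```

Run:
```python
from h import *
c=save('top','top9'); save('scene','scene9'); s=robot.state(); print(s['force'],abs(s['qvel']).max(),s['clock'],s['eef_pos'])
for n in('top','scene'):
    a=cv2.imread(f'pics/{n}0.png');b=cv2.imread(f'pics/{n}9.png'); cv2.imwrite(f'pics/{n}d.png',b)
a=cv2.imread('pics/top9.png')[90:290,80:360];b=cv2.imread('pics/scene9.png')[140:290,230:430]
cv2.imwrite('pics/both9.png',np.hstack([cv2.resize(a,(400,286)),cv2.resize(b,(400,286))]))
```

```text
[-0.49274485  0.05039327  0.14547908] 0.4114060756032175 13.85 [0.45137646 0.12059748 0.20138596]
```

View pics/both9.png

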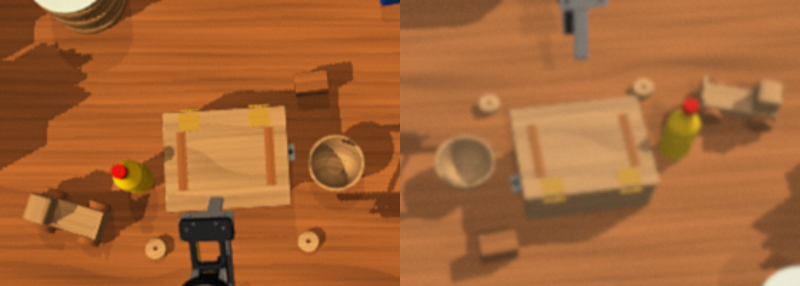

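The lid is shut (225,155 in the top view), the gripper is clear, and all the bystanders are in place.

```bash
python3 -c "
from station import robot; print(robot.close_job())"
```

```text
the job is handed in; nothing more can be done
None
```

I tipped the lid forward from behind, caught it on the front finger, and lowered it slowly until shut; the robot is clear, nothing else looks moved, and the job is handed in (no verdict came back).

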